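Weigh the red-tag basket and set the scale marker

ROBOT

A 6-joint arm with a two-finger parallel gripper is mounted at the origin on the work surface. World frame = base frame: x ahead of the robot, y to its left, z up, the work surface at z = 0. Lengths are in mm, angles in degrees, forces in N, time in s.
With the tool pointing down it reaches from about 350 to 850 mm from the base axis. Payload 8.1 kg.
Tool frame: the origin (TCP) lies midway between the tips of the shut fingers; the grasp point (between the pads) lies 19 mm behind it; z points along the fingers, y is the line along which they close (so a half turn about z gives the same grasp; the last joint's range is limited). The gripper opens to 85 mm and grips with 20 to 120 N. Pads are 22 mm wide; open, the fingers measure 114 mm over their backs; the gripper's body (76 mm by 85 mm) begins 54 mm behind the grasp point. The pads swing forward as they close: fully open they stand 13 mm farther back than shut.
Start: joints at [-78.289, 7.471, 85.268, -0, 87.261, -4.893], TCP at [171.477, -574.979, 231.292] pointing down, gripper open.
Joint ranges: [-169.43, 169.43], [-51.17, 129.36], [1.28, 143.12], [-76.62, 256.62], [0, 156.53], [-152.29, 152.29]. Speed limits (degrees/s): [136.94, 136.94, 159.86, 180, 180, 180].

INTERFACE

Orientations are given as [roll, pitch, yaw] about the fixed x, y, z axes, in that order (R = Rz(yaw) Ry(pitch) Rx(roll)).
In Python, from bench import sensors, optics, r gives the robot as it stands.
- The arm moves only by the tool apply_moves, never from a script. Its argument "targets" is a list of rows, each a list of 7 numbers: the shift along the tool's x, y, z in mm, then the turn, a rotation vector about the tool's x, y, z in rad, then the closure, from 0 (fully open) to 1 (shut). In form: [[x, y, z, wx, wy, wz, claw], ...]. A call has 1 to 20 rows; each row shifts and turns the commanded pose from where the row before left it, along the tool's axes as they then stand; what a row does not reach is not made up. A row lasts 1/8 s, in which the tool goes at most 62.5 mm and 10.7 degrees, less where a joint would pass 70% of its speed; a pose out of reach is approached as far as the arm can. A call is refused whole if a number of a shift passes 62.5 or a number of a turn 0.188, either way. A call with a gripper value outside its range is refused whole. The fingers move at their own pace and stop on an object; "force" is the grip in N (left out, the last holds). Time passes only in rows, so rows that do not move let the fingers close. It gives the time, the measured TCP pose, the force, the opening and the grip force at its end, in the units of the state.
- sensors.sense(): the state, without advancing time (a new reading comes with each control period).
- optics.snapshot(name): name is "scene" or "top" or "wrist"; returns the picture (400x640x3 uint8, red, green, blue); there is no depth.
- optics.get_calibration(name): a dict with "camera_matrix" (3x3 intrinsics, pixels), "pose" (4x4, takes a point from camera to world coordinates). Camera axes: x right, y down, z forward; pixel columns grow to the right and rows downward; lengths in mm; the calibration is good to about 2 mm. A picture is of the moment at which its call begins: read the wrist's pose just before it. get_calibration takes no time and is no camera call; for the wrist camera it gives the pose at the moment of the call.
- r.hand_in(): hands the job in; it is judged then, once.
The state is a dict: "time": time; "joint_pos": joint angles; "qd": joint speeds; "joint_efforts": joint torques, N m; "tool_pos": TCP position; "tcp_rot": TCP orientation; "ft_force": force on the tool from outside, world axes, zero at the start; "wrist_torque": the same for the moment, N m; "finger_gap": finger opening in mm; "grip_force": force on a finger pad.
Only numpy, scipy, OpenCV 4.12 (cv2) and the standard library are available. Lean on these libraries where they do the work, as an engineer would, in place of code of your own. Each camera call takes 0.05 s, during which the arm holds its last target. There are 200 camera calls.

TASK

Hang the basket of red heart tags by its handle on both prongs of the post scale's hook, lowering it gently so that the scale is never slammed down to its stop, and let go. Then, with the basket hanging still, move the red marker along the white rule until its tip is level with the scale's yellow pointer, to record the weight. Leave the blue-tag basket, the glue jar, the tag stack and the pen cup where they are.

Things in the scene. Friction and masses are not known exactly. Their poses are not given: they have to be found in the camera images.
- basket: plywood basket of red heart tags, 90 (x) x 130 (y) x 50 mm high, loose, 0.2 to 0.37 kg, with a rigid handle: two thin upright steel wires at y = -62.5 and +62.5 mm carrying a dark wooden dowel. Origin at the centre of the underside, z up
- basket_handle (a point): middle of the basket's dowel handle, on its axis, 145 mm above the underside. The dowel is 10 mm in diameter and runs along the basket's y for 130 mm; all is open below it down to the tags, 45 mm above the underside
- blue_basket: the same basket with blue heart tags, a bystander; origin at the centre of the underside
- stand: the fixed post scale: dark base plate 14 mm high (x -115 to +55 mm, y -60 to +60 mm), green tube of radius 19 mm up to z = 160 mm at the origin, and a white flat rule with black ticks (14 mm wide, 5 mm thick) standing at x = +65 mm, behind the tube, up to z = 256 mm. Origin under the tube, at the level of the table; its -x is the way the hook points, z up
- scale (a joint): how far the sprung mast with hook and pointer has sunk into the tube, m: 0 unloaded, grows downward as weight is hung (75 N/m; the basket's weight gives 25 to 48 mm), stop at 0.080; above 0.072 counts as slammed
- hook_seat (a point): on the mast, midway between the two prongs: where the dowel's axis rests when hung; 252.5 mm above the table unloaded. Prongs: 8 mm steel bars at y = -32 and +32 mm from it, joined to the mast 95 mm towards +x, turned up 25 mm in front (-x) to 22 mm above this point. The basket comes on from -x, prongs passing below the dowel and above the rim. Axes as the stand's; moves with the mast
- pointer_tip (a point): tip of the yellow pointer on the mast, 34 mm to +x of the tube's axis; 228 mm above the table when unloaded, sinks with the mast
- marker (a joint): how far the red marker has been slid down the rule, m: 0 at the top (its tip 250 mm above the table), up to 0.100; it stays where it is left (2 N of friction)
- marker_tip (a point): tip of the red marker, pointing at the pointer tip from the stand's +x, at the marker's mid height, 4.5 mm away in x from the pointer's tip. Moves with the marker
- marker_tab (a point): on top of the marker's red tab, 48 mm to +x of the rule, 5 mm above the level of the marker's tip. The tab is 12 mm wide (the stand's y), 10 mm high and reaches from 13 to 63 mm to +x of the rule; it can be pushed down from above, or pinched
- glue_jar: white glue jar with a blue cap, 60 mm in diameter, 85 mm high, loose bystander; origin under its centre
- tag_stack: stack of round wooden tags, 57 mm in diameter, 28 mm high, loose bystander; origin under its centre
- pen_cup: white cup with pens, 72 mm in diameter, 95 mm high (150 mm with the pens), loose bystander; origin under its centre
There are look-alikes about, which are no part of the job. Leave any purple look-alike of the basket alone.

How it is judged:
By the outcome, as a careful person would: the job done as asked, in the order asked, and still so for the second after the job is handed in, with the robot touching nothing.
It also fails if it takes over 69 s, if anything falls off the work surface, if the arm or the gripper's body presses on something with over 40 N, if the wrist force passes 120 N, or if a joint passes its speed limit or range.

## Working session

There is one attempt and no reset: what is moved stays moved. The work goes in short steps, Python scripts to look and compute and a tool call to move; the robot and the scene stay as the last step left them, time stands still between calls to the robot, and variables do not carry over. Pictures are saved under pics/ and viewed, at most 10 in all, crops included, and the job is handed in when it is done.

Besides the shell and the picture viewer there is one more tool, called after "Call:" by a JSON object that holds its "name" and its "arguments". apply_moves: Moves the arm, as the interface text tells. Its arguments: {"type":"object","properties":{"targets":{"type":"array"},"force":{"type":"number"}},"required":["targets"]}

```bash
mkdir -p pics; python3 - <<'E'
from bench import sensors, optics, r
import cv2,numpy as np
s=sensors.sense();print(s['time'],s['tool_pos'],s['tcp_rot'])
for n in("scene","top"):
    im=optics.snapshot(n);cv2.imwrite(f'pics/{n}0.png',im[:,:,::-1])
    c=optics.get_calibration(n);print(n,np.round(c['camera_matrix'],1).tolist(),np.round(c['pose'],3).tolist())
E
```

```text
0.0 [ 171.35674296 -574.45605555  230.24884006] [-1.79895586e+02 -7.30565082e-03  1.66015112e+01]
scene [[432.5, 0.0, 319.7], [0.0, 432.5, 200.3], [0.0, 0.0, 1.0]] [[0.662, 0.586, -0.468, 1150.391], [0.75, -0.507, 0.425, -565.845], [0.011, -0.632, -0.775, 1182.294], [0.0, 0.0, 0.0, 1.0]]
top [[382.3, 0.0, 319.7], [0.0, 382.3, 201.1], [0.0, 0.0, 1.0]] [[0.004, -0.997, 0.072, 436.766], [-1.0, -0.004, 0.002, 6.475], [-0.002, -0.072, -0.997, 1260.955], [0.0, 0.0, 0.0, 1.0]]
```

View pics/scene0.png

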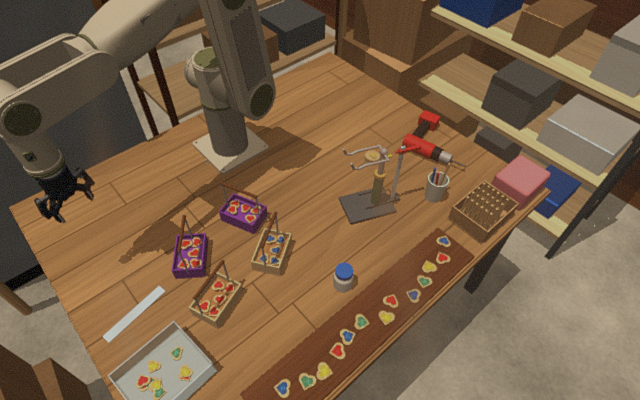

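View pics/top0.png

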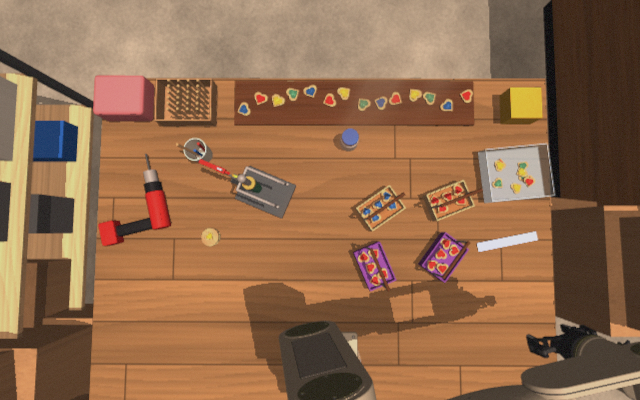

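Scene view: the plywood basket with red tags is at (217,297) in scene and (450,200) in top. The blue basket is at scene (271,250), top (380,207), and the purple look-alikes with red hearts are at scene (190,255) and (243,212), top (443,256) and (373,267). The bare plywood one with red tags fits the description. The stand is at scene (370,190), top (262,190), with the hook pointing to the lower right in top. I'll confirm in one enlarged crop.

```bash
python3 - <<'E'
import cv2,numpy as np
t=cv2.imread('pics/top0.png');s=cv2.imread('pics/scene0.png')
def c(im,x,y,w,h,W,H):return cv2.resize(im[y:y+h,x:x+w],(W,H),interpolation=cv2.INTER_CUBIC)
a=np.hstack([c(t,410,165,80,60,400,300),c(t,180,135,120,90,400,300)])
b=np.hstack([c(s,180,250,80,80,300,300),c(s,320,120,133,80,500,300)])
cv2.imwrite('pics/crop1.png',np.vstack([a,b]))
E
```

```text
(no output)
```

View pics/crop1.png

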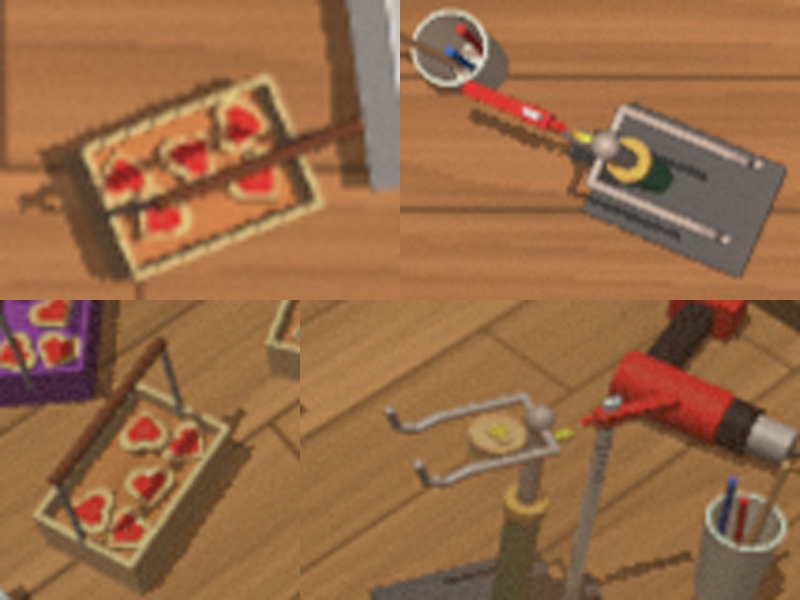

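The crop confirms it: plywood sides, red hearts and a dark dowel. Next I triangulate the dowel ends, prong tips and pointer from the two views.

```bash
cat > h.py <<'E'
import numpy as np
from bench import sensors, optics, r
from scipy.spatial.transform import Rotation as R
def ray(c,p):
    d=np.linalg.solve(np.array(c['camera_matrix']),[p[0],p[1],1.]);T=np.array(c['pose'])
    d=T[:3,:3]@d;return T[:3,3],d/np.linalg.norm(d)
def tri(obs):
    A=np.zeros((3,3));b=np.zeros(3);L=[]
    for c,p in obs:
        o,d=ray(c,p);M=np.eye(3)-np.outer(d,d);A+=M;b+=M@o;L.append((o,M))
    x=np.linalg.solve(A,b);return x,[float(np.linalg.norm(M@(x-o))) for o,M in L]
def plane(c,p,z):
    o,d=ray(c,p);return o+d*(z-o[2])/d[2]
def proj(c,P):
    T=np.linalg.inv(np.array(c['pose']));q=T[:3,:3]@P+T[:3,3];q=np.array(c['camera_matrix'])@q;return q[:2]/q[2]
E
python3 - <<'E'
from h import *
t=optics.get_calibration('top');s=optics.get_calibration('scene')
for n,a,b in [('dowelR',(482.4,190.4),(194.7,297.5)),('dowelL',(432,207.4),(222.7,262.5)),('tipA',(287.1,183.9),(352.4,164.5)),('tipB',(277.5,206.7),(344.5,149.9)),('pointer',(234,176.4),(390.7,155.7)),('marker',(229.5,174),(396.3,153.1))]:
    x,e=tri([(t,a),(s,b)]);print(n,x.round(1),np.round(e,1))
w=optics.get_calibration('wrist');print(np.round(w['camera_matrix'],1),np.round(w['pose'],3))
st=sensors.sense();print(st['tool_pos'],R.from_euler('xyz',st['tcp_rot'],degrees=True).as_matrix().round(3))
E
```

```text
dowelR [ 553.2 -463.   146.5] [4.4 4.4]
dowelL [ 498.5 -334.3  111.3] [6.5 6.5]
tipA [555.6  97.  265. ] [3.2 3.2]
tipB [495.8 121.6 264.8] [3.4 3.4]
pointer [580.1 245.7 222.8] [2.4 2.4]
marker [587.3 258.3 230.7] [5. 5.]
[[333.2   0.  320.5]
 [  0.  333.2 206. ]
 [  0.    0.    1. ]] [[ 2.86000e-01 -9.13000e-01 -2.92000e-01  2.46277e+02]
 [-9.58000e-01 -2.73000e-01 -8.50000e-02 -5.52393e+02]
 [-2.00000e-03  3.04000e-01 -9.53000e-01  3.72712e+02]
 [ 0.00000e+00  0.00000e+00  0.00000e+00  1.00000e+00]]
[ 171.36989683 -574.48738147  230.33947316] [[ 0.958  0.286 -0.   ]
 [ 0.286 -0.958  0.002]
 [ 0.    -0.002 -1.   ]]
```

Call:
{"name": "apply_moves", "arguments": {"targets": [[39,-6.6,-7,0,0,0,0],[39,-6.6,-7,0,0,0,0],[39,-6.6,-7,0,0,0,0],[39,-6.6,-7,0,0,0,0],[39,-6.6,-7,0,0,0,0],[39,-6.6,-7,0,0,0,0],[39,-6.6,-7,0,0,0,0],[39,-6.6,-7,0,0,0,0],[39,-6.6,-7,0,0,0,0],[39,-6.6,-7,0,0,0,0]]}}

```text
time: 1.35
tool_pos: [527.3, -399.4, 300.9]
tcp_rot: [-180.0, 0.0, 16.6]
ft_force: [-0.2, -0.4, -0.1]
finger_gap: 85.1
grip_force: 0.0
```

Call:
{"name": "apply_moves", "arguments": {"targets": [[0,0,0,0,0,-0.168,0],[0,0,0,0,0,-0.168,0],[0,0,0,0,0,-0.168,0],[0,0,0,0,0,-0.168,0],[0,0,0,0,0,-0.168,0],[0,0,0,0,0,-0.168,0],[0,0,0,0,0,-0.168,0],[0,0,0,0,0,-0.168,0],[0,0,0,0,0,-0.168,0],[0,0,0,0,0,-0.168,0],[0,0,0,0,0,0,0],[0,0,0,0,0,0,0],[0,0,0,0,0,0,0]]}}

```text
time: 2.98
tool_pos: [526.3, -400.2, 301.1]
tcp_rot: [-180.0, -0.0, 112.7]
ft_force: [0.5, 0.0, -0.8]
finger_gap: 85.2
grip_force: 0.0
```

```bash
python3 - <<'E'
from h import *
import cv2,pickle
st=sensors.sense();print(st['time'],st['tool_pos'],st['tcp_rot'],st['joint_pos'])
c=optics.get_calibration('wrist');im=optics.snapshot('wrist')
cv2.imwrite('pics/w1.png',im[:,:,::-1]);pickle.dump(c,open('w1.pkl','wb'))
E
```

```text
2.975 [ 526.3165979  -400.2287191   301.12700012] [-1.79993775e+02 -1.59999397e-02  1.12738197e+02] [-4.16923933e+01  1.61313910e+01  6.82106559e+01  1.29660055e-03
  9.56750728e+01 -6.44304635e+01]
```

View pics/w1.png

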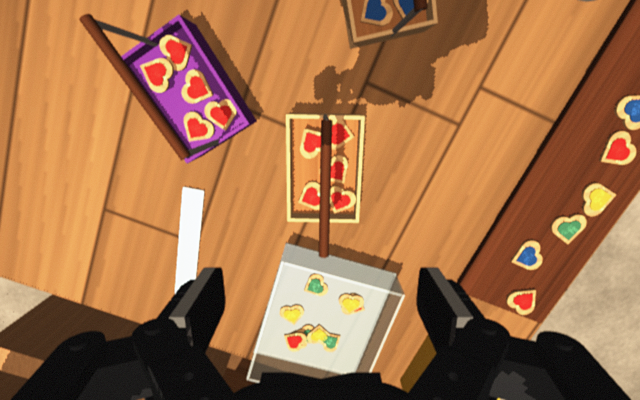

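Wrist view: the dowel runs from (326,120) to (324,256) between the fingers, whose midline is at about column 321. I'll take a second view shifted sideways and triangulate its ends.

Call:
{"name": "apply_moves", "arguments": {"targets": [[0,40,0,0,0,0,0],[0,40,0,0,0,0,0],[0,0,0,0,0,0,0],[0,0,0,0,0,0,0]]}}

```text
time: 3.52
tool_pos: [599.8, -369.3, 301.1]
tcp_rot: [-180.0, -0.0, 112.8]
ft_force: [0.2, -0.6, -1.1]
finger_gap: 85.4
grip_force: 0.0
```

```bash
python3 - <<'E'
from h import *
import cv2,pickle
c2=optics.get_calibration('wrist');im2=cv2.cvtColor(optics.snapshot('wrist'),cv2.COLOR_RGB2BGR)
cv2.imwrite('pics/w2.png',im2);c1=pickle.load(open('w1.pkl','rb'));im1=cv2.imread('pics/w1.png')
def dow(im,c):
    u,v=proj(c,np.array([526,-399,140.])).astype(int);res=[]
    hsv=cv2.cvtColor(im,cv2.COLOR_BGR2HSV)
    m=((hsv[...,2]<125)&(hsv[...,1]>110)&((hsv[...,0]<14)|(hsv[...,0]>176))).astype(np.uint8)
    k=np.zeros_like(m);k[max(0,v-110):v+110,max(0,u-60):u+60]=1
    m=cv2.morphologyEx(m*k,cv2.MORPH_CLOSE,np.ones((9,1)));n,l,s,_=cv2.connectedComponentsWithStats(m)
    i=1+np.argmax(s[1:,3]);print((u,v),s[i]);ys,xs=np.where(l==i)
    p=np.polyfit(ys,xs,1) ;return [(np.polyval(p,y),y) for y in (ys.min(),ys.max()+1)]
a=dow(im1,c1);b=dow(im2,c2);print(a,b)
P=[tri([(c1,a[i]),(c2,b[i])]) for i in (0,1)]
for x in P:print(x[0].round(1),np.round(x[1],1))
d=P[1][0]-P[0][0];print('mid',(P[0][0]+P[1][0])/2,'len',np.linalg.norm(d),'ang',np.degrees(np.arctan2(-d[1],-d[0])))
st=sensors.sense();M=R.from_euler('xyz',st['tcp_rot'],degrees=True).as_matrix()
print(st['tool_pos'],st['tcp_rot'],'tool shift',M.T@((P[0][0]+P[1][0])/2-st['tool_pos']))
E
```

```text
(np.int64(320), np.int64(185)) [ 293   75   87  193 2666]
(np.int64(235), np.int64(185)) [232 104  16 153 602]
[(np.float64(320.39060241485095), np.int64(75)), (np.float64(336.04615728957833), np.int64(268))] [(np.float64(237.00777315671465), np.int64(104)), (np.float64(245.64793666190175), np.int64(257))]
[ 496.8 -319.4  143.4] [12.3 12.3]
[ 561.5 -447.1  182.7] [4.8 4.8]
mid [ 529.11281854 -383.28778869  163.06457605] len 148.45998326059257 ang 116.86109417536454
[ 599.51571599 -369.64146945  301.29093782] [-1.79974964e+02  3.38854222e-03  1.12808435e+02] tool shift [ 14.72068872 -70.12742759 138.25614746]
```

```bash
python3 - <<'E'
import cv2,numpy as np
a=cv2.imread('pics/w1.png')[100:280,280:380];b=cv2.imread('pics/w2.png')[100:280,190:290]
cv2.imwrite('pics/c2.png',cv2.resize(np.hstack([a,b]),None,fx=3.2,fy=3.2,interpolation=cv2.INTER_CUBIC))
E
```

```text
(no output)
```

View pics/c2.png

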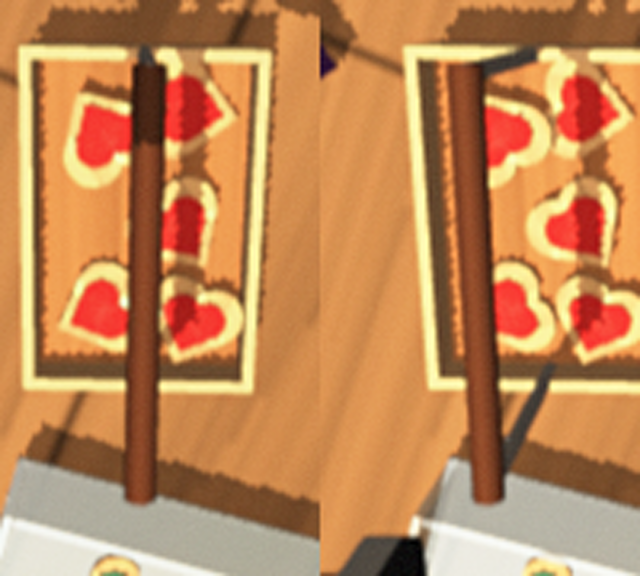

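Dowel ends, left crop: (326.6,120.3) and (323.9,256.9). Right crop: (235.6,120.3) and (242.2,256.3).

```bash
python3 - <<'E'
from h import *
import pickle
c1=pickle.load(open('w1.pkl','rb'));c2=optics.get_calibration('wrist')
P=[tri([(c1,a),(c2,b)]) for a,b in [((326.6,120.3),(235.6,120.3)),((323.9,256.9),(242.2,256.3))]]
for x in P:print(x[0].round(1),np.round(x[1],1))
p,q=P[0][0],P[1][0];d=p-q;m=(p+q)/2
print('mid',m,np.linalg.norm(d),np.degrees(np.arctan2(d[1],d[0])))
# with height 145 assumed
for c,k in((c1,[(326.6,120.3),(323.9,256.9)]),(c2,[(235.6,120.3),(242.2,256.3)])):
    a,b=[plane(c,x,145) for x in k];print((a+b)/2,np.linalg.norm(a-b),np.degrees(np.arctan2(*(a-b)[1::-1])))
st=sensors.sense();M=R.from_euler('xyz',st['tcp_rot'],degrees=True).as_matrix()
print(st['tool_pos'],st['tcp_rot'],'tool shift',M.T@(m-st['tool_pos']))
E
```

```text
[ 508.  -342.1  144.7] [0.1 0.1]
[ 555.7 -461.   150.4] [0.2 0.2]
mid [ 531.84420787 -401.56181998  147.52734228] 128.23430283759376 111.83727455659216
[ 532.40006072 -402.81113162  145.        ] 131.0797652768985 111.8889675127155
[ 531.74229254 -402.98515974  145.        ] 130.51842461983497 111.22378204633436
[ 599.51571599 -369.64146945  301.29093782] [-1.79974964e+02  3.38854222e-03  1.12808435e+02] tool shift [ -3.18233237 -74.68677805 153.79643379]
```

Call:
{"name": "apply_moves", "arguments": {"targets": [[-1,-37.5,0,0,0,0.02,0],[-1.5,-37.5,0,0,0,0,0],[0,0,0,0,0,0,0],[0,0,35,0,0,0,0],[0,0,35,0,0,0,0],[0,0,35,0,0,0,0],[0,0,30,0,0,0,0],[0,0,25,0,0,0,0],[0,0,14,0,0,0,0],[0,0,0,0,0,0,0],[0,0,0,0,0,0,0.5],[0,0,0,0,0,0,1],[0,0,0,0,0,0,1],[0,0,0,0,0,0,1],[0,0,0,0,0,0,1],[0,0,0,0,0,0,1],[0,0,0,0,0,0,1],[0,0,0,0,0,0,1]], "force": 40}}

```text
time: 5.82
tool_pos: [531.6, -400.1, 127.6]
tcp_rot: [180.0, 0.0, 111.7]
ft_force: [-2.2, 0.4, 5.4]
finger_gap: 8.3
grip_force: 39.1
```

Call:
{"name": "apply_moves", "arguments": {"targets": [[0,0,-5,0,0,0,1],[0,0,-10,0,0,0,1],[0,0,-20,0,0,0,1],[0,0,-25,0,0,0,1],[0,0,-30,0,0,0,1],[0,0,-30,0,0,0,1],[0,0,-30,0,0,0,1],[0,0,-25,0,0,0,1],[0,0,-15,0,0,0,1],[0,0,-10,0,0,0,1],[0,0,0,0,0,0,1],[0,0,0,0,0,0,1],[0,0,0,0,0,0,1],[0,0,0,0,0,0,1]]}}

```text
time: 7.58
tool_pos: [531.4, -399.8, 326.5]
tcp_rot: [-180.0, -0.1, 111.7]
ft_force: [0.0, -0.2, -1.7]
finger_gap: 8.4
grip_force: 39.0
```

```bash
python3 - <<'E'
from h import *
import cv2
st=sensors.sense();print({k:np.round(st[k],2) for k in('time','tool_pos','ft_force','wrist_torque','finger_gap','grip_force')})
c=optics.get_calibration('wrist')
w=cv2.cvtColor(optics.snapshot('wrist'),cv2.COLOR_RGB2BGR);s=cv2.cvtColor(optics.snapshot('scene'),cv2.COLOR_RGB2BGR);t=cv2.cvtColor(optics.snapshot('top'),cv2.COLOR_RGB2BGR)
for n,i in zip('wst',(w,s,t)):cv2.imwrite(f'pics/lift_{n}.png',i)
b=cv2.resize(s[100:330,120:430],(400,297));cv2.imwrite('pics/c3.png',np.vstack([cv2.resize(w,(800,500))[:300],np.hstack([b,cv2.resize(t[120:260,390:577],(400,297))])]))
E
```

```text
{'time': np.float64(7.58), 'tool_pos': array([ 531.44, -399.83,  326.52]), 'ft_force': array([ 0.02, -0.25, -1.67]), 'wrist_torque': array([-0.  ,  0.  , -0.01]), 'finger_gap': np.float64(8.38), 'grip_force': np.float64(38.98)}
```

View pics/c3.png

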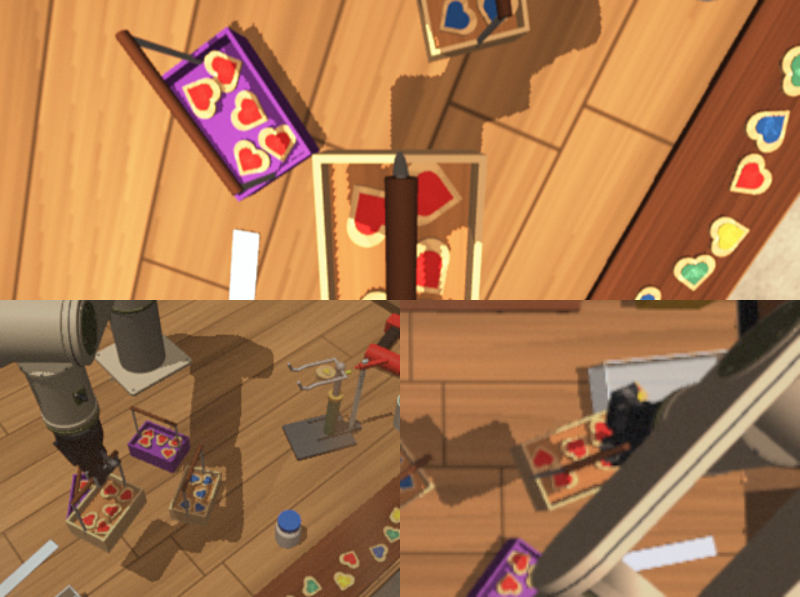

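The basket is held level, gripped mid-dowel and clear of everything. Now I carry it to the front of the hook.

Call:
{"name": "apply_moves", "arguments": {"targets": [[12,3,-2,0,0,0,1],[24,6,-2,0,0,0,1],[36,8.5,-2,0,0,0,1],[44,10.5,-2,0,0,0,1],[48,11.5,-2,0,0,0,1],[48,11.5,-2,0,0,0,1],[48,11.5,-1,0,0,0,1],[44,10.5,0,0,0,0,1],[36,8.5,0,0,0,0,1],[24,6,0,0,0,0,1],[13,3,0,0,0,0,1],[0,0,0,0,0,-0.06,1],[0,0,0,0,0,-0.11,1],[0,0,0,0,0,-0.15,1],[0,0,0,0,0,-0.15,1],[0,0,0,0,0,-0.15,1],[0,0,0,0,0,-0.12,1],[0,0,0,0,0,-0.07,1],[0,0,0,0,0,0,1],[0,0,0,0,0,0,1]]}}

```text
time: 10.22
tool_pos: [476.2, -16.3, 340.4]
tcp_rot: [-180.0, 0.0, 158.0]
ft_force: [-0.4, -0.3, -1.6]
finger_gap: 8.5
grip_force: 39.0
```

```bash
python3 - <<'E'
from h import *
import cv2,pickle
st=sensors.sense();print({k:np.round(st[k],2) for k in('time','tool_pos','tcp_rot','ft_force','joint_pos','finger_gap')})
c=optics.get_calibration('wrist');w=cv2.cvtColor(optics.snapshot('wrist'),cv2.COLOR_RGB2BGR)
cv2.imwrite('pics/h1.png',w);pickle.dump(c,open('h1.pkl','wb'))
E
```

```text
{'time': np.float64(10.22), 'tool_pos': array([476.17, -16.35, 340.35]), 'tcp_rot': array([-1.8000e+02,  1.0000e-02,  1.5802e+02]), 'ft_force': array([-0.44, -0.3 , -1.62]), 'joint_pos': array([ -8.13, -12.92,  93.76,  -0.  ,  99.15, -76.15]), 'finger_gap': np.float64(8.52)}
```

View pics/h1.png

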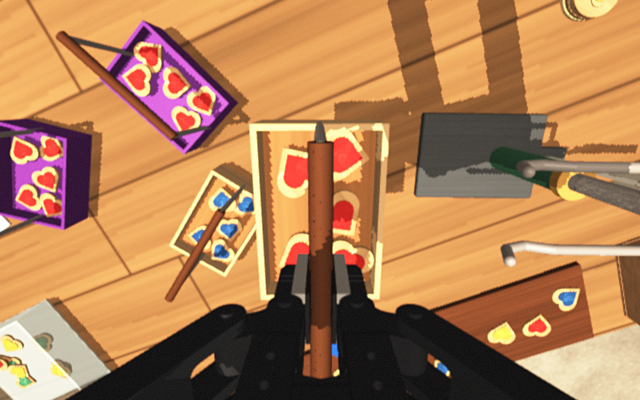

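The prong tips are visible at about (528,167) and (510,250), and the prongs run nearly horizontal in the image. I'll take a second view 40 mm closer to triangulate them.

Call:
{"name": "apply_moves", "arguments": {"targets": [[0,10,0,0,0,0,1],[0,20,0,0,0,0,1],[0,10,0,0,0,0,1],[0,0,0,0,0,0,1],[0,0,0,0,0,0,1]]}}

```text
time: 10.9
tool_pos: [491.0, 20.7, 340.3]
tcp_rot: [-180.0, -0.0, 158.1]
ft_force: [0.1, -0.2, -2.5]
finger_gap: 8.6
grip_force: 39.0
```

```bash
python3 - <<'E'
from h import *
import cv2,pickle
st=sensors.sense();print({k:np.round(st[k],2) for k in('time','tool_pos','tcp_rot')})
c=optics.get_calibration('wrist');w=cv2.cvtColor(optics.snapshot('wrist'),cv2.COLOR_RGB2BGR)
cv2.imwrite('pics/h2.png',w);pickle.dump(c,open('h2.pkl','wb'))
a=cv2.imread('pics/h1.png')
k=dict(fx=4,fy=4,interpolation=cv2.INTER_CUBIC)
cv2.imwrite('pics/c4.png',np.vstack([cv2.resize(a[140:270,440:640],None,**k)[:300*0+520],])[:520]) 
A=cv2.resize(a[145:275,490:640],None,fx=2.6,fy=4,interpolation=cv2.INTER_CUBIC)
B=cv2.resize(w[145:275,400:640],None,fx=1.6,fy=4)
A=cv2.resize(a[150:265,480:640],(800,300*575//575),interpolation=cv2.INTER_CUBIC)
B=cv2.resize(w[150:265,420:580],(800,300),interpolation=cv2.INTER_CUBIC)
cv2.imwrite('pics/c4.png',np.vstack([A,B]))
E
```

```text
{'time': np.float64(10.9), 'tool_pos': array([491.04,  20.71, 340.26]), 'tcp_rot': array([-1.7998e+02, -1.0000e-02,  1.5813e+02])}
```

View pics/c4.png

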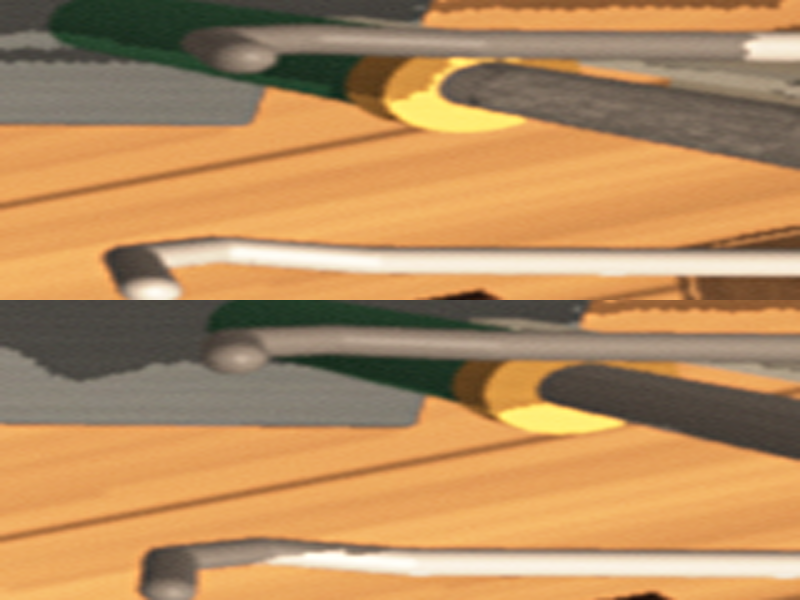

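```bash
python3 - <<'E'
from h import *
import pickle
c1,c2=[pickle.load(open(f'h{i}.pkl','rb')) for i in(1,2)]
T=[]
for a,b in [((529.6,169.9),(468,171.1)),((510.6,260.4),(454.2,258.1))]:
    x,e=tri([(c1,a),(c2,b)]);T.append(x);print('tip',x.round(1),np.round(e,1),plane(c1,a,274).round(1),plane(c2,b,274).round(1))
for c,a,b in((c1,(560,249.7),(636,250.8)),(c2,(500,250.4),(576,251.6)),(c2,(500,167.8),(576,169))):
    d=plane(c,b,243.5)-plane(c,a,243.5);print('prong yaw',np.degrees(np.arctan2(d[1],d[0])))
d=T[0]-T[1];print('sep',np.linalg.norm(d),'tip normal yaw',np.degrees(np.arctan2(d[1],d[0]))-90)
st=sensors.sense();M=R.from_euler('xyz',st['tcp_rot'],degrees=True).as_matrix();p=st['tool_pos']
print('tip mid in tool',M.T@((T[0]+T[1])/2-p), [(M.T@(t-p)).round(1) for t in T])
e=plane(c1,(320,143),340.35+19);print('dowel end rel tool',M.T@(e-np.array([476.17,-16.35,340.35])))
E
```

```text
tip [495.  122.  270.6] [0.2 0.2] [493.3 120.3 274. ] [494.  120.8 274. ]
tip [554.3  97.6 269.4] [1. 1.] [552.1  95.6 274. ] [550.4  96.8 274. ]
prong yaw 67.08752215084617
prong yaw 67.12551587740165
prong yaw 67.2090765473629
sep 64.12931973881307 tip normal yaw 67.56936981900594
tip mid in tool [ 2.02311069 95.34919863 70.27135555] [array([34.1, 95.7, 69.7]), array([-30. ,  95. ,  70.8])]
dowel end rel tool [ 6.28249271e+01  3.44360742e-03 -1.89972004e+01]
```

Tip separation is 64 mm and height about 271 mm, both as expected. The stand yaw is 67.3°. I lower to clear the tips, align, and slide on over the prongs.

Call:
{"name": "apply_moves", "arguments": {"targets": [[1,0,10,0,0,0.013,1],[1.5,0,18,0,0,0,1],[1.4,0,18,0,0,0,1],[0,0,12,0,0,0,1],[0,0,8,0,0,0,1],[0,0,0,0,0,0,1],[0,8,0,0,0,0,1],[0,15,0,0,0,0,1],[0,20,0,0,0,0,1],[0,25,0,0,0,0,1],[0,20,0,0,0,0,1],[0,17,0,0,0,0,1],[0,10,0,0,0,0,1],[0,5,0,0,0,0,1],[0,0,0,0,0,0,1],[0,0,0,0,0,0,1],[0,0,0,0,0,0,1]]}}

```text
time: 13.08
tool_pos: [533.6, 132.6, 274.4]
tcp_rot: [-180.0, 0.0, 157.3]
ft_force: [-0.1, 0.7, -1.8]
finger_gap: 8.5
grip_force: 39.0
```

```bash
python3 - <<'E'
from h import *
import cv2
F=[]
w=cv2.cvtColor(optics.snapshot('wrist'),cv2.COLOR_RGB2BGR);F.append(sensors.sense()['ft_force'])
s=cv2.cvtColor(optics.snapshot('scene'),cv2.COLOR_RGB2BGR);F.append(sensors.sense()['ft_force'])
st=sensors.sense();print({k:np.round(st[k],2) for k in('time','tool_pos','tcp_rot','finger_gap')},np.round(F,2))
cv2.imwrite('pics/h3.png',w)
A=cv2.resize(w[60:360],(640,300))
B=cv2.resize(s[100:240,280:460],(386,300),interpolation=cv2.INTER_CUBIC)
cv2.imwrite('pics/c5.png',np.vstack([cv2.resize(w[60:360,120:],(520,300)),cv2.copyMakeBorder(B,0,0,0,520-386,0)]))
E
```

```text
{'time': np.float64(13.18), 'tool_pos': array([533.63, 132.78, 274.38]), 'tcp_rot': array([1.8000e+02, 1.0000e-02, 1.5735e+02]), 'finger_gap': np.float64(8.18)} [[ 0.06 -0.37 -2.21]
 [-0.5  -0.29 -1.49]]
```

View pics/c5.png

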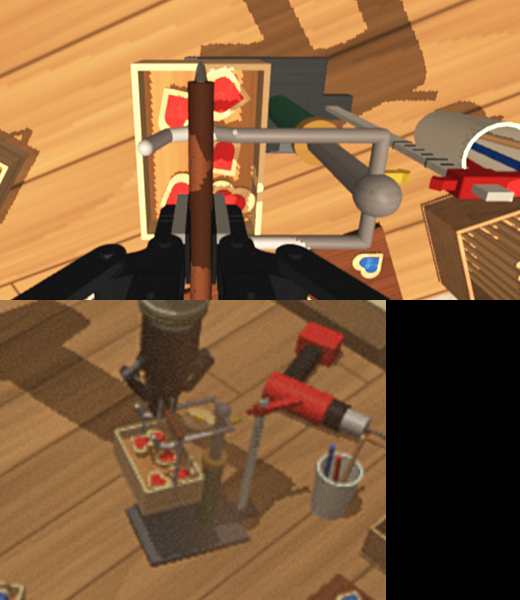

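The wrist view shows the prong passing under the dowel and above the rim, between the upturned tip at (145,147) and the mast. I lower gently.

Call:
{"name": "apply_moves", "arguments": {"targets": [[0,0,6,0,0,0,1],[0,0,10,0,0,0,1],[0,0,8,0,0,0,1],[0,0,5,0,0,0,1],[0,0,4,0,0,0,1],[0,0,4,0,0,0,1],[0,0,4,0,0,0,1],[0,0,4,0,0,0,1],[0,0,4,0,0,0,1],[0,0,4,0,0,0,1],[0,0,4,0,0,0,1],[0,0,3,0,0,0,1],[0,0,2,0,0,0,1],[0,0,0,0,0,0,1],[0,0,0,0,0,0,1],[0,0,0,0,0,0,1]]}}

```text
time: 15.18
tool_pos: [533.7, 133.1, 212.4]
tcp_rot: [-180.0, 0.0, 157.4]
ft_force: [-1.0, -0.9, 0.3]
finger_gap: 8.4
grip_force: 39.2
```

```bash
cat > f.py <<'E'
from h import *
import cv2,sys
F=[]
for i in range(6):
    s=optics.snapshot('scene');F.append(sensors.sense()['ft_force'])
st=sensors.sense();print({k:np.round(st[k],2) for k in('time','tool_pos','tcp_rot','finger_gap')},np.mean(F,0).round(2),np.std(F,0).round(2))
cv2.imwrite(sys.argv[1],s[...,::-1])
E
python3 f.py pics/s4.png
```

```text
{'time': np.float64(15.48), 'tool_pos': array([533.67, 133.11, 212.32]), 'tcp_rot': array([-180.  ,    0.  ,  157.38]), 'finger_gap': np.float64(8.65)} [-0.43 -0.62 -0.26] [0.37 0.54 0.5 ]
```

Call:
{"name": "apply_moves", "arguments": {"targets": [[0,0,3,0,0,0,1],[0,0,2,0,0,0,1],[0,0,0,0,0,0,1],[0,0,0,0,0,0,1]]}}

```text
time: 15.98
tool_pos: [533.7, 133.1, 207.3]
tcp_rot: [-180.0, -0.0, 157.4]
ft_force: [0.5, -0.4, 0.6]
finger_gap: 8.6
grip_force: 39.2
```

```bash
python3 f.py pics/s5.png
```

```text
{'time': np.float64(16.27), 'tool_pos': array([533.67, 133.13, 207.34]), 'tcp_rot': array([-180.  ,    0.  ,  157.38]), 'finger_gap': np.float64(8.95)} [-0.15 -0.93  0.29] [0.32 0.55 0.4 ]
```

Wrist force is about zero, so the scale is carrying the weight. I release step by step.

Call:
{"name": "apply_moves", "arguments": {"targets": [[0,0,0,0,0,0,0.85],[0,0,0,0,0,0,0.8],[0,0,0,0,0,0,0.75],[0,0,0,0,0,0,0.7],[0,0,0,0,0,0,0.65],[0,0,0,0,0,0,0.65],[0,0,0,0,0,0,0.65]]}}

```text
time: 17.15
tool_pos: [533.7, 133.1, 207.3]
tcp_rot: [180.0, -0.0, 157.4]
ft_force: [0.1, 0.3, 0.1]
finger_gap: 30.3
grip_force: 0.0
```

```bash
python3 f.py pics/s6.png; python3 - <<'E'
from h import *
import cv2
w=optics.snapshot('wrist')[...,::-1];cv2.imwrite('pics/w6.png',w);s=cv2.imread('pics/s6.png')
cv2.imwrite('pics/c6.png',np.vstack([cv2.resize(w[60:360,120:],(520,300)),cv2.resize(s[100:240,300:460],(520,300*0+455)[:2],interpolation=cv2.INTER_CUBIC)[:300]]))
E
```

```text
{'time': np.float64(17.45), 'tool_pos': array([533.68, 133.15, 207.33]), 'tcp_rot': array([180.  ,   0.  , 157.38]), 'finger_gap': np.float64(29.85)} [-0.13 -0.15  0.14] [0.59 0.53 0.31]
```

View pics/c6.png

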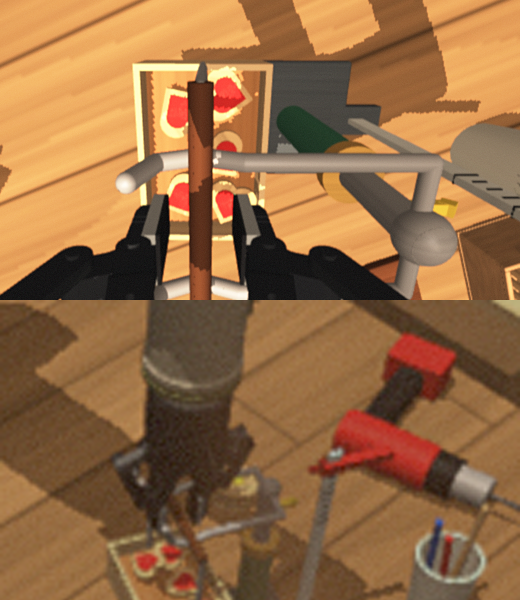

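Ten pictures viewed, so I work from numbers only from here. The basket hangs with its dowel on both prongs and the fingers are open on either side of it. I rise straight up, then take two wrist views of the pointer and marker.

Call:
{"name": "apply_moves", "arguments": {"targets": [[0,0,-5,0,0,0,0.65],[0,0,-10,0,0,0,0.65],[0,0,-20,0,0,0,0.65],[0,0,-25,0,0,0,0.65],[0,0,-25,0,0,0,0.65],[0,0,-10,0,0,0,0.65],[-4,20,0,0,0,0,1],[-4,30,0,0,0,0,1],[0,15,0,0,0,0,1],[0,0,0,0,0,0,1],[0,0,0,0,0,0,1],[0,0,0,0,0,0,1],[0,0,0,0,0,0,1]]}}

```text
time: 19.12
tool_pos: [566.0, 189.5, 302.5]
tcp_rot: [180.0, 0.0, 157.3]
ft_force: [0.2, 0.6, 0.5]
finger_gap: -0.0
grip_force: 0.0
```

```bash
cat > snap.py <<'E'
from h import *
import cv2,pickle,sys
n=sys.argv[1];c=optics.get_calibration('wrist');w=optics.snapshot('wrist')
cv2.imwrite(f'pics/{n}.png',w[...,::-1]);pickle.dump(c,open(n+'.pkl','wb'))
st=sensors.sense();print(st['time'],st['tool_pos'].round(1),st['tcp_rot'].round(2))
h=cv2.cvtColor(w,cv2.COLOR_RGB2HSV)
def blobs(m,name):
    k,l,s,ce=cv2.connectedComponentsWithStats(m.astype(np.uint8))
    for i in range(1,k):
        if s[i,4]>25:print(name,s[i].tolist(),ce[i].round(1))
blobs((h[...,0]>24)&(h[...,0]<34)&(h[...,1]>150)&(h[...,2]>90),'yel')
blobs(((h[...,0]<5)|(h[...,0]>175))&(h[...,1]>170)&(h[...,2]>90),'red')
for n,P in dict(pointer=(584,251.9,200),marker=(586,256,250),rule=(596,280.5,256)).items():print(n,proj(c,np.array(P,float)).round())
E
python3 snap.py v1
```

```text
19.175 [566.  189.6 302.5] [1.7999e+02 1.0000e-02 1.5735e+02]
red [561, 0, 79, 50, 2898] [601.9  19.8]
red [0, 92, 5, 18, 81] [  1.9 100.9]
red [263, 118, 23, 25, 374] [272.3 130.9]
red [228, 131, 24, 24, 397] [238.3 142. ]
red [259, 168, 22, 19, 319] [270.8 176.9]
red [234, 198, 22, 21, 296] [245.1 208.8]
red [425, 201, 142, 36, 2520] [502.3 214.2]
red [269, 203, 23, 20, 309] [279.6 212.3]
pointer [405. 196.]
marker [431. 219.]
rule [478. 222.]
```

Call:
{"name": "apply_moves", "arguments": {"targets": [[0,25,0,0,0,0,1],[0,40,0,0,0,0,1],[0,45,0,0,0,0,1],[0,25,0,0,0,0,1],[0,10,0,0,0,0,1],[0,0,0,0,0,0,1],[0,0,0,0,0,0,1],[0,0,0,0,0,0,1]]}}

```text
time: 20.18
tool_pos: [621.9, 323.0, 302.8]
tcp_rot: [180.0, 0.0, 157.3]
ft_force: [0.7, -0.5, 0.5]
finger_gap: 0.1
grip_force: 0.0
```

```bash
python3 snap.py v2
```

```text
20.225 [621.9 323.1 302.8] [1.7999e+02 2.0000e-02 1.5733e+02]
yel [182, 194, 33, 10, 134] [201.5 198.3]
red [432, 0, 77, 49, 2468] [471.5  18.4]
red [113, 119, 23, 24, 379] [122.4 130.8]
red [77, 131, 23, 23, 380] [ 86.3 141.8]
red [113, 168, 22, 19, 320] [125.2 176.8]
red [387, 197, 12, 38, 186] [392.5 219. ]
red [96, 198, 22, 21, 299] [106.  208.6]
red [128, 203, 12, 20, 96] [132.3 211.9]
red [205, 202, 135, 26, 2322] [278.  213.2]
pointer [215. 196.]
marker [199. 219.]
rule [239. 222.]
```

```bash
python3 - <<'E'
import cv2,numpy as np
for n,x0 in(('v1',380),('v2',180)):
    im=cv2.imread(f'pics/{n}.png');h=cv2.cvtColor(im,cv2.COLOR_BGR2HSV)
    for y in range(188,220,2):print(n,y,' '.join('%d/%d/%d'%tuple(h[y,x]) for x in range(x0,x0+58,4)))
E
```

```text
v1 188 17/36/136 14/161/215 15/157/231 15/153/233 15/153/232 15/153/229 14/157/227 14/155/229 15/156/229 15/156/232 14/145/200 20/60/111 17/64/135 17/62/131 17/63/109
v1 190 18/34/135 14/166/175 15/153/233 15/156/231 14/154/230 14/159/228 14/157/228 15/156/230 15/155/232 15/153/233 15/158/234 16/84/125 18/64/115 18/65/138 16/64/111
v1 192 20/35/132 14/162/221 14/156/231 14/158/228 16/166/203 15/162/223 15/156/231 15/152/233 15/157/232 16/153/233 15/154/234 14/144/213 19/56/110 17/67/122 17/63/133
v1 194 19/180/164 19/193/169 19/194/167 20/195/175 20/200/159 19/197/162 16/163/231 16/154/233 15/153/233 15/157/233 16/152/233 15/154/233 14/103/144 17/58/110 18/59/138
v1 196 24/185/247 24/185/247 24/181/248 23/183/248 21/194/231 21/195/222 17/166/232 15/153/233 15/155/232 15/152/232 15/153/232 15/153/232 14/156/223 18/58/109 16/68/113
v1 198 25/181/248 24/180/247 24/182/246 24/180/247 21/194/227 21/192/227 16/158/232 15/150/233 16/153/232 15/155/231 15/153/231 14/156/225 14/163/182 15/106/128 17/66/104
v1 200 24/185/249 24/182/246 24/181/246 24/182/246 21/195/225 21/195/225 16/157/233 15/
[... 3528 characters left out ...]
223/166 3/181/254 3/180/254 2/178/254 3/181/254
v2 212 14/155/207 15/151/235 15/154/233 15/155/232 15/151/234 16/151/234 7/181/251 1/210/252 2/185/255 2/186/255 2/186/255 2/182/254 2/183/254 2/183/255 2/184/255
v2 214 14/154/179 15/156/232 15/150/233 15/150/234 16/151/235 16/149/236 8/178/248 1/205/253 2/183/254 2/181/254 2/185/254 2/184/254 2/183/255 4/151/236 4/151/236
v2 216 14/151/149 15/154/233 15/151/235 16/151/235 16/148/236 16/154/233 11/171/243 1/202/254 2/187/254 2/184/254 2/183/254 2/185/254 2/177/255 20/54/137 21/57/142
v2 218 14/155/140 15/151/236 16/152/236 16/151/235 15/154/233 15/156/229 13/160/239 0/205/254 2/189/254 2/188/254 2/184/254 2/185/254 8/78/194 19/41/169 21/42/165
```

```bash
python3 - <<'E'
import cv2,numpy as np
for n,y0,y1,x0,x1,ch in(('v1',196,202,394,410,0),('v2',195,199,204,220,0),('v1',212,220,420,432,1),('v2',211,219,199,212,1)):
    im=cv2.imread(f'pics/{n}.png').astype(int)
    print(n,x0,'B',im[y0:y1,x0:x1,0].mean(0).round().tolist(),'G',im[y0:y1,x0:x1,1].mean(0).round().tolist())
im=cv2.imread('pics/v1.png').astype(int);print([ (y,im[y,426:434].mean(0).round().tolist()) for y in range(204,244,2)])
im=cv2.imread('pics/v2.png').astype(int);print([ (y,im[y,206:211].mean(0).round().tolist()) for y in range(204,232,2)])
E
```

```text
v1 394 B [73.0, 67.0, 54.0, 52.0, 52.0, 54.0, 55.0, 56.0, 54.0, 62.0, 86.0, 93.0, 92.0, 92.0, 93.0, 92.0] G [213.0, 203.0, 175.0, 167.0, 168.0, 172.0, 175.0, 176.0, 176.0, 172.0, 166.0, 164.0, 163.0, 163.0, 163.0, 162.0]
v2 204 B [110.0, 96.0, 84.0, 82.0, 82.0, 84.0, 86.0, 88.0, 88.0, 86.0, 78.0, 67.0, 64.0, 66.0, 64.0, 66.0] G [254.0, 250.0, 238.0, 234.0, 235.0, 237.0, 240.0, 241.0, 242.0, 244.0, 221.0, 117.0, 62.0, 68.0, 70.0, 72.0]
v1 420 B [87.0, 86.0, 86.0, 87.0, 78.0, 46.0, 29.0, 28.0, 26.0, 26.0, 26.0, 25.0] G [154.0, 153.0, 153.0, 154.0, 138.0, 76.0, 36.0, 31.0, 31.0, 30.0, 29.0, 28.0]
v2 199 B [94.0, 93.0, 94.0, 94.0, 92.0, 77.0, 57.0, 52.0, 51.0, 48.0, 41.0, 43.0, 55.0] G [166.0, 164.0, 165.0, 166.0, 162.0, 128.0, 75.0, 56.0, 56.0, 52.0, 46.0, 48.0, 63.0]
[(204, [94.0, 166.0, 235.0]), (206, [96.0, 168.0, 237.0]), (208, [64.0, 114.0, 196.0]), (210, [19.0, 23.0, 132.0]), (212, [26.0, 29.0, 173.0]), (214, [25.0, 28.0, 175.0]), (216, [26.0, 28.0, 174.0]), (218, [26.0, 28.0, 175.0]), (220, [54.0, 93.0, 200.0]), (222, [88.0, 157.0, 229.0]), (224, [93.0, 165.0, 234.0]), (226, [99.0, 173.0, 238.0]), (228, [99.0, 174.0, 239.0]), (230, [95.0, 169.0, 236.0]), (232, [96.0, 169.0, 237.0]), (234, [100.0, 176.0, 240.0]), (236, [102.0, 178.0, 241.0]), (238, [97.0, 172.0, 238.0]), (240, [96.0, 169.0, 237.0]), (242, [95.0, 168.0, 236.0])]
[(204, [92.0, 177.0, 238.0]), (206, [94.0, 165.0, 234.0]), (208, [63.0, 111.0, 192.0]), (210, [25.0, 26.0, 172.0]), (212, [48.0, 53.0, 251.0]), (214, [48.0, 54.0, 251.0]), (216, [49.0, 53.0, 251.0]), (218, [48.0, 54.0, 251.0]), (220, [72.0, 115.0, 247.0]), (222, [95.0, 165.0, 234.0]), (224, [94.0, 163.0, 233.0]), (226, [92.0, 162.0, 232.0]), (228, [92.0, 162.0, 231.0]), (230, [92.0, 160.0, 230.0])]
```

```bash
python3 - <<'E'
from h import *
import pickle
c1,c2=[pickle.load(open(f'v{i}.pkl','rb')) for i in(1,2)]
for n,a,b in [('pointer',(403.45,198),(214.6,198)),('marker',(424.75,214.3),(204.35,214.3)),('tabend',(566.5,222),(339.5,215))]:
    x,e=tri([(c1,a),(c2,b)]);print(n,x.round(2),np.round(e,2))
st=sensors.sense();M=R.from_euler('xyz',st['tcp_rot'],degrees=True).as_matrix();p=st['tool_pos']
u=np.array([np.cos(np.radians(67.3)),np.sin(np.radians(67.3)),0]);o=np.array([570.9,220.5,0])
print('rel stand x,y of tcp',u@(p-o),np.cross(u,p-o)[2])
E
```

```text
pointer [585.11 250.66 200.11] [0.1 0.1]
marker [586.83 255.18 238.45] [0.1 0.1]
tabend [621.25 336.49 245.44] [2.11 2.11]
rel stand x,y of tcp 114.31766678225866 -7.408464166082432
```

Pointer tip triangulates at z≈200.1 and marker tip at z≈238.5, a gap of 38.3 mm. I turn the gripper so the body clears the rule, then push the tab down, stopping about 8 mm short.

Call:
{"name": "apply_moves", "arguments": {"targets": [[6,0,0,0,0,0.1,1],[0,0,0,0,0,0.16,1],[0,0,0,0,0,0.16,1],[0,0,0,0,0,0.16,1],[0,0,0,0,0,0.16,1],[0,0,0,0,0,0.16,1],[0,0,0,0,0,0.16,1],[0,0,0,0,0,0.16,1],[0,0,0,0,0,0.16,1],[0,0,0,0,0,0.16,1],[0,0,0,0,0,0.19,1]]}}

```text
out of range
```

Call:
{"name": "apply_moves", "arguments": {"targets": [[6,0,0,0,0,0.1,1],[0,0,0,0,0,0.16,1],[0,0,0,0,0,0.16,1],[0,0,0,0,0,0.16,1],[0,0,0,0,0,0.16,1],[0,0,0,0,0,0.16,1],[0,0,0,0,0,0.16,1],[0,0,0,0,0,0.16,1],[0,0,0,0,0,0.16,1],[0,0,0,0,0,0.16,1],[0,0,0,0,0,0.03,1],[0,0,0,0,0,0,1],[0,0,0,0,0,0,1]]}}

```text
time: 21.85
tool_pos: [616.3, 326.1, 302.4]
tcp_rot: [180.0, -0.0, 67.5]
ft_force: [-0.7, 0.1, 0.6]
finger_gap: -0.1
grip_force: 0.0
```

Call:
{"name": "apply_moves", "arguments": {"targets": [[0,0,15,0,0,0,1],[0,0,20,0,0,0,1],[0,0,10,0,0,0,1],[0,0,5,0,0,0,1],[0,0,5,0,0,0,1],[0,0,5,0,0,0,1],[0,0,5,0,0,0,1],[0,0,5,0,0,0,1],[0,0,5,0,0,0,1],[0,0,5,0,0,0,1],[0,0,4,0,0,0,1],[0,0,3,0,0,0,1],[0,0,1,0,0,0,1],[0,0,0,0,0,0,1],[0,0,0,0,0,0,1],[0,0,0,0,0,0,1]]}}

```text
time: 23.85
tool_pos: [616.1, 326.1, 214.1]
tcp_rot: [-180.0, 0.0, 67.4]
ft_force: [-0.7, -0.4, -0.8]
finger_gap: 0.2
grip_force: 0.0
```

```bash
python3 f.py pics/s7.png
```

```text
{'time': np.float64(24.15), 'tool_pos': array([616.27, 326.2 , 214.31]), 'tcp_rot': array([-180.  ,    0.  ,   67.42]), 'finger_gap': np.float64(-0.3)} [-0.26 -0.32 -0.06] [0.38 0.47 0.44]
```

Call:
{"name": "apply_moves", "arguments": {"targets": [[0,0,-10,0,0,0,1],[0,0,-25,0,0,0,1],[0,0,-30,0,0,0,1],[0,0,-23,0,0,-0.1,1],[0,0,0,0,0,-0.16,1],[0,0,0,0,0,-0.16,1],[0,0,0,0,0,-0.16,1],[0,0,0,0,0,-0.16,1],[0,0,0,0,0,-0.16,1],[0,0,0,0,0,-0.16,1],[0,0,0,0,0,-0.16,1],[0,0,0,0,0,-0.16,1],[0,0,0,0,0,-0.16,1],[0,0,0,0,0,-0.03,1],[-6,0,0,0,0,0,1],[0,0,0,0,0,0,1],[0,0,0,0,0,0,1]]}}

```text
time: 26.28
tool_pos: [621.9, 323.8, 302.2]
tcp_rot: [-180.0, -0.0, 157.3]
ft_force: [-0.5, -0.2, -0.1]
finger_gap: -0.1
grip_force: 0.0
```

```bash
python3 snap.py v4 | grep -v -i xx
```

```text
26.325 [621.8 323.9 302.2] [-1.7999e+02 -1.0000e-02  1.5732e+02]
yel [181, 195, 33, 10, 110] [203.2 199.1]
red [431, 0, 77, 49, 2488] [471.   18.5]
red [112, 119, 23, 25, 384] [121.4 131.3]
red [76, 131, 23, 24, 386] [ 85.3 142.3]
red [113, 168, 21, 19, 313] [124.2 177.4]
red [216, 191, 121, 22, 1813] [282.2 200.9]
red [95, 199, 22, 20, 295] [105.1 209.2]
red [387, 199, 12, 36, 182] [392. 220.]
red [127, 203, 11, 21, 83] [131.1 212.6]
pointer [214. 197.]
marker [197. 219.]
rule [238. 222.]
```

Call:
{"name": "apply_moves", "arguments": {"targets": [[0,-25,0,0,0,0,1],[0,-40,0,0,0,0,1],[0,-45,0,0,0,0,1],[0,-25,0,0,0,0,1],[0,-10,0,0,0,0,1],[0,0,0,0,0,0,1],[0,0,0,0,0,0,1],[0,0,0,0,0,0,1]]}}

```text
time: 27.32
tool_pos: [566.2, 190.9, 302.0]
tcp_rot: [-180.0, -0.0, 157.4]
ft_force: [0.1, 0.3, -0.3]
finger_gap: 0.1
grip_force: 0.0
```

```bash
python3 snap.py v3; python3 - <<'E'
import cv2,numpy as np
for n,x0,x1 in(('v3',392,440),('v4',195,235)):
    im=cv2.imread(f'pics/{n}.png');h=cv2.cvtColor(im,cv2.COLOR_BGR2HSV)
    for y in range(186,216,3):print(n,y,' '.join('%d/%d/%d'%tuple(h[y,x]) for x in range(x0,x1,3)))
E
```

```text
27.375 [566.1 190.8 302. ] [-1.7999e+02 -2.0000e-02  1.5743e+02]
red [560, 0, 80, 50, 2986] [601.4  20.2]
red [0, 92, 4, 18, 56] [  1.2 100.9]
red [262, 119, 22, 25, 377] [271.  131.4]
red [227, 132, 24, 23, 396] [236.9 142.4]
red [258, 169, 22, 18, 312] [269.4 177.5]
red [412, 191, 137, 47, 2098] [485.2 204.1]
red [233, 199, 22, 20, 298] [243.7 209.3]
red [268, 204, 23, 20, 304] [278.2 212.9]
pointer [403. 197.]
marker [429. 220.]
rule [476. 223.]
v3 186 15/153/231 15/155/231 15/153/233 15/156/232 15/153/231 15/153/230 15/159/228 14/159/231 13/129/170 18/56/100 17/59/125 18/62/139 18/60/106 16/58/102 19/61/101 14/82/125
v3 189 16/156/231 15/155/231 15/152/230 14/160/228 15/158/228 15/157/227 15/159/228 15/155/230 16/155/234 14/146/196 18/59/112 17/62/119 17/64/136 17/65/122 19/54/99 17/59/100
v3 192 15/155/231 15/160/223 14/156/229 15/153/230 15/156/230 15/157/231 15/156/232 16/153/233 15/155/234 15/154/235 14/148/212 18/55/111 1/174/98 1/210/114 179/218/110 1/220/110
v3 195 20/196/190 20/201/160 20/196/160 19/187/207 15/153/233 15/154/233 15/154/232 15/151/236 15/158/232 15/156/234
[... 1951 characters left out ...]
180/236 1/203/254 1/206/248 3/178/255 3/181/254 2/181/254 2/179/254
v4 204 29/127/255 28/135/254 22/151/242 27/159/250 21/162/247 17/157/237 15/153/235 13/162/242 1/203/254 1/208/246 2/182/254 2/183/254 2/185/254 2/184/254
v4 207 15/149/236 15/151/234 15/154/233 15/155/231 15/154/232 15/150/235 15/151/235 15/151/235 12/166/243 8/179/239 11/161/241 12/164/240 13/158/240 2/184/255
v4 210 15/155/231 15/153/232 15/151/234 15/149/235 15/155/233 16/153/234 16/155/233 15/152/232 15/157/228 14/158/228 15/152/232 15/151/235 15/150/237 10/79/164
v4 213 15/154/232 15/154/234 15/151/234 15/153/234 16/154/233 15/153/231 15/155/228 15/155/231 15/151/234 15/154/234 16/151/235 16/156/237 14/117/116 16/54/81
```

```bash
cat > gap.py <<'E'
from h import *
import cv2,pickle,sys
# subpixel tips: args left-camera view, right-camera view, marker rows
def edge(im,ch,rows,x0,x1,desc):
    g=im[rows[0]:rows[1],x0:x1,ch].mean(0).astype(float);print(x0,g.round().tolist())
    lo,hi=g[:3].mean(),g[-3:].mean();m=(lo+hi)/2;s=np.sign(g-m)
    i=np.where(s[:-1]!=s[1:])[0];i=i[-1] if desc else i[0]
    return x0+i+(m-g[i])/(g[i+1]-g[i])
a,b=[cv2.imread(f'pics/{n}.png') for n in sys.argv[1:3]];c=[pickle.load(open(n+'.pkl','rb')) for n in sys.argv[1:3]]
p=(edge(a,0,(197,203),397,409,1),edge(b,1,(196,198),206,221,1)) if len(sys.argv)<4 else tuple(map(float,sys.argv[3:5]))
m=(edge(a,1,(200,205),407,417,0),edge(b,1,(200,205),213,222,0)) if len(sys.argv)<6 else tuple(map(float,sys.argv[5:7]))
P=tri([(c[0],(p[0],199)),(c[1],(p[1],199))])[0];Q=tri([(c[0],(m[0],202)),(c[1],(m[1],202))])[0]
print(p,m,P.round(2),Q.round(2),'gap',(Q-P)[2].round(2))
E
python3 gap.py v3 v4
```

```text
397 [53.0, 53.0, 55.0, 54.0, 58.0, 77.0, 90.0, 93.0, 92.0, 91.0, 91.0, 93.0]
206 [232.0, 238.0, 240.0, 240.0, 241.0, 244.0, 243.0, 186.0, 94.0, 66.0, 65.0, 56.0, 48.0, 47.0, 40.0]
407 [162.0, 162.0, 163.0, 154.0, 101.0, 40.0, 23.0, 28.0, 29.0, 31.0]
213 [213.0, 162.0, 136.0, 124.0, 76.0, 55.0, 59.0, 53.0, 47.0]
(np.float64(401.7529761904762), np.float64(213.48460144927537)) (np.float64(411.08115468409585), np.float64(216.2548611111111)) [585.33 250.53 199.96] [586.87 255.09 208.87] gap 8.91
```

The remaining gap is 8.9 mm. This agrees with the fingertip height: tab top at 214.3 puts the marker tip at 209.3. Next I push to TCP z ≈ 205.4.

Call:
{"name": "apply_moves", "arguments": {"targets": [[0,25,0,0,0,0,1],[0,40,0,0,0,0,1],[0,45,0,0,0,0,1],[0,25,0,0,0,0,1],[6,10,0,0,0,0.1,1],[0,0,0,0,0,0.16,1],[0,0,0,0,0,0.16,1],[0,0,0,0,0,0.16,1],[0,0,0,0,0,0.16,1],[0,0,0,0,0,0.16,1],[0,0,0,0,0,0.16,1],[0,0,0,0,0,0.16,1],[0,0,0,0,0,0.16,1],[0,0,0,0,0,0.16,1],[0,0,0,0,0,0.03,1],[0,0,0,0,0,0,1],[0,0,0,0,0,0,1]]}}

```text
time: 29.5
tool_pos: [616.3, 326.3, 302.2]
tcp_rot: [-180.0, 0.0, 67.6]
ft_force: [0.3, 0.3, -0.7]
finger_gap: -0.1
grip_force: 0.0
```

Call:
{"name": "apply_moves", "arguments": {"targets": [[0,0,15,0,0,0,1],[0,0,25,0,0,0,1],[0,0,25,0,0,0,1],[0,0,10,0,0,0,1],[0,0,7,0,0,0,1],[0,0,3,0,0,0,1],[0,0,2,0,0,0,1],[0,0,2,0,0,0,1],[0,0,2,0,0,0,1],[0,0,0,0,0,0,1],[0,0,0,0,0,0,1],[0,0,0,0,0,0,1]]}}

```text
time: 31.0
tool_pos: [616.5, 326.3, 211.6]
tcp_rot: [180.0, -0.0, 67.4]
ft_force: [0.6, 0.4, 0.9]
finger_gap: 0.3
grip_force: 0.9
```

```bash
python3 f.py pics/s8.png
```

```text
{'time': np.float64(31.3), 'tool_pos': array([616.32, 326.25, 211.36]), 'tcp_rot': array([ 1.7999e+02, -1.0000e-02,  6.7430e+01]), 'finger_gap': np.float64(0.15)} [0.85 0.44 1.74] [0.52 0.28 0.35]
```

Call:
{"name": "apply_moves", "arguments": {"targets": [[0,0,1,0,0,0,1],[0,0,1,0,0,0,1],[0,0,1,0,0,0,1],[0,0,1,0,0,0,1],[0,0,0.9,0,0,0,1],[0,0,0.5,0,0,0,1],[0,0,0,0,0,0,1],[0,0,0,0,0,0,1],[0,0,0,0,0,0,1]]}}

```text
time: 32.42
tool_pos: [616.2, 326.1, 205.8]
tcp_rot: [-180.0, 0.0, 67.4]
ft_force: [0.3, -0.2, 0.2]
finger_gap: -0.1
grip_force: 0.5
```

```bash
python3 f.py pics/s9.png
```

```text
{'time': np.float64(32.72), 'tool_pos': array([616.2 , 326.11, 205.75]), 'tcp_rot': array([-1.7999e+02,  2.0000e-02,  6.7420e+01]), 'finger_gap': np.float64(0.2)} [0.51 0.1  1.09] [0.3  0.36 0.58]
```

Call:
{"name": "apply_moves", "arguments": {"targets": [[0,0,-10,0,0,0,1],[0,0,-25,0,0,0,1],[0,0,-30,0,0,0,1],[0,0,-31,0,0,-0.1,1],[0,0,0,0,0,-0.16,1],[0,0,0,0,0,-0.16,1],[0,0,0,0,0,-0.16,1],[0,0,0,0,0,-0.16,1],[0,0,0,0,0,-0.16,1],[0,0,0,0,0,-0.16,1],[0,0,0,0,0,-0.16,1],[0,0,0,0,0,-0.16,1],[0,0,0,0,0,-0.16,1],[0,0,0,0,0,-0.03,1],[-6,0,0,0,0,0,1],[0,0,0,0,0,0,1],[0,0,0,0,0,0,1]]}}

```text
time: 34.85
tool_pos: [621.9, 323.8, 301.8]
tcp_rot: [-180.0, -0.0, 157.3]
ft_force: [-0.1, -0.4, -0.4]
finger_gap: 0.2
grip_force: 0.0
```

```bash
python3 snap.py v6 | head -1
```

```text
34.9 [621.8 323.9 301.8] [-1.8000e+02 -1.0000e-02  1.5733e+02]
```

Call:
{"name": "apply_moves", "arguments": {"targets": [[0,-25,0,0,0,0,1],[0,-40,0,0,0,0,1],[0,-45,0,0,0,0,1],[0,-25,0,0,0,0,1],[0,-10,0,0,0,0,1],[0,0,0,0,0,0,1],[0,0,0,0,0,0,1],[0,0,0,0,0,0,1]]}}

```text
time: 35.9
tool_pos: [566.2, 190.9, 301.6]
tcp_rot: [-180.0, -0.0, 157.4]
ft_force: [-0.7, 0.4, -0.6]
finger_gap: -0.4
grip_force: 0.0
```

```bash
python3 snap.py v5|head -1; python3 - <<'E'
import cv2
for n,x0,x1 in(('v5',396,416),('v6',206,230)):
    im=cv2.imread(f'pics/{n}.png')
    for y in range(192,210,2):print(n,y,' '.join('%d/%d/%d'%tuple(im[y,x,::-1]) for x in range(x0,x1)))
E
```

```text
35.95 [566.2 190.8 301.6] [-1.7999e+02 -2.0000e-02  1.5743e+02]
v5 192 229/154/87 227/152/84 230/156/88 230/157/88 229/157/88 229/157/91 229/159/89 229/158/87 230/160/90 231/162/91 231/163/93 233/164/93 232/163/90 233/166/92 234/163/89 234/166/92 235/165/93 233/160/87 235/166/93 235/166/92
v5 194 161/116/42 164/117/44 182/126/56 188/128/59 200/136/67 213/148/72 227/158/82 233/166/91 233/165/93 234/168/94 233/166/91 233/162/90 232/159/88 222/137/77 207/125/68 192/113/63 166/80/45 147/60/36 150/65/38 171/88/49
v5 196 181/136/40 182/137/42 188/140/43 199/150/45 212/163/51 222/170/53 229/172/68 233/167/89 233/163/95 233/163/92 234/164/93 234/166/93 231/155/85 193/77/46 167/24/23 162/21/21 161/23/21 155/24/26 151/23/21 147/22/23
v5 198 216/164/50 222/170/54 226/174/55 228/176/55 227/176/53 227/177/57 229/171/67 232/164/86 233/162/93 233/162/92 233/164/92 235/169/96 232/153/86 187/70/42 171/22/23 175/25/25 178/31/27 177/30/27 175/28/27 176/29/25
v5 200 217/167/50 223/173/55 225/172/53 227/177/56 227/176/54 227/177/59 229/169/72 232/162/88 231/160/91 233/164/92 233/167/94 233/161/89 221/129
[... 2596 characters left out ...]
2/94 235/165/94 235/164/93 235/165/93 235/168/99 236/166/96 237/161/91 244/150/88 246/133/79 244/126/76 240/129/78 242/143/86 243/152/91 242/153/91 242/152/89
v6 206 231/161/95 230/160/90 231/160/92 232/161/92 234/165/96 232/161/91 234/164/94 234/164/94 234/164/93 235/166/96 234/165/95 235/165/95 235/168/93 235/169/98 234/168/95 234/167/95 233/163/90 234/166/95 232/162/92 232/166/94 232/163/93 230/163/93 230/161/93 229/159/91
v6 208 233/165/95 234/164/93 233/162/93 233/162/91 236/167/96 235/166/96 235/167/95 234/165/93 235/166/93 234/165/94 234/167/95 234/169/96 234/165/94 233/165/95 232/163/94 232/162/91 230/158/91 229/159/89 229/159/91 230/162/94 229/154/88 229/158/90 230/160/92 230/160/90
```

```bash
python3 gap.py v5 v6 402.25 213.35 408.65 218.7
```

```text
(402.25, 213.35) (408.65, 218.7) [585.16 250.78 200.38] [588.53 254.27 202.43] gap 2.05
```

```bash
sed -i 's/,202))/,float(sys.argv[7])))/g' gap.py; python3 gap.py v5 v6 402.25 213.35 408.65 218.7 199.3; python3 gap.py v3 v4 401.75 213.48 411.08 216.35 202
```

```text
(402.25, 213.35) (408.65, 218.7) [585.16 250.78 200.38] [586.73 255.02 201.8 ] gap 1.42
(401.75, 213.48) (411.08, 216.35) [585.33 250.53 199.96] [586.91 255.11 208.75] gap 8.79
```

Gap is down to 1.4 mm, so one last small push.

Call:
{"name": "apply_moves", "arguments": {"targets": [[0,25,0,0,0,0,1],[0,40,0,0,0,0,1],[0,45,0,0,0,0,1],[0,25,0,0,0,0,1],[6,10,0,0,0,0.1,1],[0,0,0,0,0,0.16,1],[0,0,0,0,0,0.16,1],[0,0,0,0,0,0.16,1],[0,0,0,0,0,0.16,1],[0,0,0,0,0,0.16,1],[0,0,0,0,0,0.16,1],[0,0,0,0,0,0.16,1],[0,0,0,0,0,0.16,1],[0,0,0,0,0,0.16,1],[0,0,0,0,0,0.03,1],[0,0,0,0,0,0,1],[0,0,0,0,0,0,1]]}}

```text
time: 38.08
tool_pos: [616.3, 326.3, 301.8]
tcp_rot: [-180.0, 0.0, 67.6]
ft_force: [0.4, -0.3, -0.4]
finger_gap: 0.1
grip_force: 0.0
```

Call:
{"name": "apply_moves", "arguments": {"targets": [[0,0,15,0,0,0,1],[0,0,25,0,0,0,1],[0,0,25,0,0,0,1],[0,0,15,0,0,0,1],[0,0,7,0,0,0,1],[0,0,4,0,0,0,1],[0,0,2,0,0,0,1],[0,0,1.5,0,0,0,1],[0,0,1,0,0,0,1],[0,0,1,0,0,0,1],[0,0,0.9,0,0,0,1],[0,0,0,0,0,0,1],[0,0,0,0,0,0,1],[0,0,0,0,0,0,1],[0,0,0,0,0,0,1]]}}

```text
time: 39.95
tool_pos: [616.4, 326.3, 204.7]
tcp_rot: [180.0, -0.0, 67.4]
ft_force: [0.5, -0.1, 2.2]
finger_gap: 0.0
grip_force: 0.9
```

```bash
python3 f.py pics/s10.png
```

```text
{'time': np.float64(40.25), 'tool_pos': array([616.37, 326.28, 204.57]), 'tcp_rot': array([ 1.7999e+02, -1.0000e-02,  6.7420e+01]), 'finger_gap': np.float64(-0.25)} [0.49 0.7  1.96] [0.27 0.35 0.36]
```

Call:
{"name": "apply_moves", "arguments": {"targets": [[0,0,-10,0,0,0,1],[0,0,-25,0,0,0,1],[0,0,-30,0,0,0,1],[0,0,-32,0,0,-0.1,1],[0,0,0,0,0,-0.16,1],[0,0,0,0,0,-0.16,1],[0,0,0,0,0,-0.16,1],[0,0,0,0,0,-0.16,1],[0,0,0,0,0,-0.16,1],[0,0,0,0,0,-0.16,1],[0,0,0,0,0,-0.16,1],[0,0,0,0,0,-0.16,1],[0,0,0,0,0,-0.16,1],[0,0,0,0,0,-0.03,1],[-6,0,0,0,0,0,1],[0,0,0,0,0,0,1],[0,0,0,0,0,0,1]]}}

```text
time: 42.38
tool_pos: [621.9, 323.8, 301.4]
tcp_rot: [-180.0, -0.0, 157.3]
ft_force: [-0.5, 0.8, -0.2]
finger_gap: -0.1
grip_force: 0.0
```

```bash
python3 snap.py v8 | head -1
```

```text
42.425 [621.8 323.9 301.4] [-1.8000e+02 -1.0000e-02  1.5733e+02]
```

Call:
{"name": "apply_moves", "arguments": {"targets": [[0,-25,0,0,0,0,1],[0,-40,0,0,0,0,1],[0,-45,0,0,0,0,1],[0,-25,0,0,0,0,1],[0,-10,0,0,0,0,1],[0,0,0,0,0,0,1],[0,0,0,0,0,0,1],[0,0,0,0,0,0,1]]}}

```text
time: 43.42
tool_pos: [566.2, 190.9, 301.2]
tcp_rot: [-180.0, -0.0, 157.4]
ft_force: [-0.2, -0.6, 0.7]
finger_gap: -0.4
grip_force: 0.0
```

```bash
python3 snap.py v7|head -1; python3 - <<'E'
import cv2
for n,x0,x1 in(('v7',398,414),('v8',210,224)):
    im=cv2.imread(f'pics/{n}.png')
    for y in (196,198,200,202):print(n,y,' '.join('%d/%d/%d'%tuple(im[y,x,::-1]) for x in range(x0,x1)))
E
```

```text
43.475 [566.1 190.8 301.2] [-1.7999e+02 -2.0000e-02  1.5743e+02]
v7 196 179/134/42 191/142/41 205/157/46 210/160/46 225/169/62 233/166/89 233/163/92 232/162/92 233/164/93 234/163/92 227/140/80 187/67/42 168/19/22 168/23/23 168/25/26 163/24/24
v7 198 224/173/53 228/177/57 227/176/53 227/175/54 229/172/66 233/165/90 233/163/92 232/163/90 234/166/94 234/163/92 220/125/70 183/53/35 170/22/21 177/31/27 175/28/26 175/27/24
v7 200 227/175/55 227/178/57 226/176/56 226/175/55 229/171/72 232/163/89 234/164/95 231/160/89 233/166/91 231/156/86 208/101/60 177/38/29 173/24/24 173/24/23 175/31/28 175/30/27
v7 202 226/175/55 226/175/54 225/174/52 226/172/56 229/169/74 232/164/91 231/161/91 231/162/93 233/164/93 230/156/87 208/99/60 188/59/40 179/48/31 178/41/32 176/33/28 175/29/26
v8 196 255/243/88 255/246/87 255/243/83 192/144/68 74/69/64 69/66/65 75/72/67 70/70/66 67/67/62 182/65/61 255/64/58 255/57/49 255/57/53 254/46/42
v8 198 254/241/88 255/243/87 255/242/83 222/169/69 96/82/61 70/68/68 74/73/67 72/73/68 69/73/67 165/69/62 255/60/53 255/59/53 255/60/53 254/59/52
v8 200 254/240/88 255/242/88 255/242/85 240/185/69 120/93/61 70/59/56 77/68/60 75/68/59 73/68/61 137/68/60 245/61/52 255/54/49 255/59/54 254/58/52
v8 202 255/240/87 255/240/85 255/239/88 253/212/83 229/157/78 215/141/81 217/143/82 216/144/82 213/143/81 224/146/84 245/133/78 254/101/67 254/83/62 254/66/54
```

```bash
python3 gap.py v7 v8 402.25 213.1 408.4 219.0 198.8
```

```text
(402.25, 213.1) (408.4, 219.0) [585.04 250.74 200.32] [586.58 255.08 200.6 ] gap 0.28
```

The tips are level within about 0.3 mm, the basket is hanging still and the arm is clear. I hand in.

```bash
python3 -c "
from bench import r
print(r.hand_in())"
```

```text
the job is handed in; nothing more can be done
None
```

I hung the red-tag basket on both prongs, lowered it gently, and slid the red marker to within about 0.3 mm of the yellow pointer; the job was handed in at about 43.5 s, and no verdict was returned.

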